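# Set an upright collimator's focus to its mark and lock it

## Robot

A 6-joint arm with a two-finger parallel gripper is mounted at the origin on a cart in front of the work surface, level with it; the furniture and walls round the work are solid. World frame = base frame: x ahead of the robot, y to its left, z up, the work surface at z = 0. Lengths are in m, angles in rad, forces in N, time in s.
With the tool pointing down it reaches from about 0.375 to 0.975 m from the base axis. Payload 3.8 kg.
Tool frame: the origin (TCP) lies midway between the tips of the shut fingers; the grasp point (between the pads) lies 19 mm behind it; x points along the fingers, y is the direction in which the jaws open and shut, and the axes are right-handed (so a half turn about x gives the same grasp; the last joint's range is limited). The gripper opens to 88 mm and grips with 3 to 60 N. Pads are 18 mm wide; open, the fingers measure 123 mm over their backs; the gripper's body (75 mm by 187 mm) begins 45 mm behind the grasp point.
Start: joints at [-1.321, 0.264, 1.604, -0, 1.274, -0.037], TCP at [0.191, -0.647, 0.216] pointing down, gripper open.
Joint ranges: [-2.63, 2.63], [-0.94, 2.18], [0.31, 2.57], [-1.31, 4.45], [0, 2.66], [-2.55, 2.55]. Speed limits (rad/s): [2.57, 2.57, 3.14, 3.14, 3.14, 3.14].

## Interface

Orientations are given as a rotation vector (axis times angle).
In Python, from cell import manip, inverse_kinematics, cams, order gives the robot as it stands. Calls block until the motion is done:
- manip.move_pose(position, orientation): joint-space move of the TCP to a pose.
- manip.move_linear(position, rate=0.15, rot=None): straight line of the TCP; rot=None keeps the orientation; rate is the mean speed in m/s.
- manip.set_joints(angles): joint-space move.
- manip.set_gripper(opening, force=None): finger opening in m; force is the grip in N (None keeps the last); returns when the fingers have stopped.
- manip.dwell(seconds).
- inverse_kinematics(position, orientation): joint angles nearest the present ones, or None.
- manip.state(): the state.
- cams.capture(name): name is "scene" or "side" or "wrist"; returns a dict with "image" (420x560x3 uint8, blue, green, red), "z_map" (420x560 float32, m along the optical axis (not along the pixel's ray), 0 where there is no reading), "intrinsics" (3x3 intrinsics, pixels), "position" and "orientation" of the camera in the world; the wrist camera has in their place "T_tool_cam" (4x4, takes a point from camera to tool coordinates, whose origin is the TCP and whose axes are the tool frame's). Camera axes: x right, y down, z forward; pixel columns grow to the right and rows downward; lengths in m; the calibration is good to about 2 mm. The wrist camera is an equidistant fisheye: a pixel r from the principal point sees the ray r / f radians off the axis. A picture is of the moment at which its call begins: read the wrist's pose just before it.
A pose or a line that the arm cannot do raises manip.IKError and nothing moves.
- order.close_job(): hands the job in, once; it reports no verdict.
The state is a dict: "clock": time; "joint_pos": joint angles; "joint_velocities": joint speeds; "tau": joint torques, N m; "tool_pos": TCP position; "tcp_rot": TCP orientation; "contact_force": force on the tool from outside, world axes, zero at the start; "moment": the same for the moment, N m; "gripper_width": finger opening in m.
Only numpy, scipy, OpenCV 4.12 (cv2) and the standard library are available. Lean on these libraries where they do the work, as an engineer would, in place of code of your own. Each camera call takes 0.05 s, during which the arm holds its last target. There are 200 camera calls.

## Task

Swing the ball-ended focusing lever of the upright fibre collimator round to the pointed index tab on its housing. Then, holding that lever on the mark, draw the lock ring's lever clockwise towards it until the knurled ring meets the housing, and nip it tight by pinching the two knobs together with about 20 N (never more than 30 N on either knob). The focus must not wander off its mark while the ring is turned; leave both levers so, let go, and do not disturb the loose things lying around.

Things in the scene. Friction and masses are not known exactly. Their poses are not given: they have to be found in the camera images.
- collimator: Black upright fibre collimator bolted to the table: foot 104 x 84 x 11 mm, round housing to 64 mm height, pointed aluminium index tab on the front of its flange (50 to 59 mm high, reaching 48 mm from the axis). From it rises the barrel: knurled head 43 mm wide, lens on top, highest point 105 mm. Origin on the barrel's vertical axis at table height; own -x points from the axis to the index tab.
- axis (a point): Point on the barrel's vertical axis, 92 mm above the table, the height of both knob centres.
- mark (a point): Point 54 mm from the axis straight above the index tab, 92 mm above the table: the centre of the focusing knob belongs here. A free point in the air, nothing solid.
- focus_knob: Black ball, 13 mm, on the end of the focusing lever, a 5.6 mm steel rod standing out almost level from the barrel's knurled head; origin at the ball's centre, which runs round the axis at 54 mm radius, 92 mm above the table. With the ring loose, 4 N across the lever turns the barrel; it stays where it is left and the ring rides along.
- lock_knob: Upright aluminium drum, 13 mm wide, 14 mm tall, on the end of the lock lever, a 5.6 mm rod rising from the knurled lock ring (55 mm wide, 65 to 75 mm high, under the barrel head). Origin at the drum's centre, same 54 mm radius and 92 mm height as the ball. From above it stands 47 to 58 degrees counterclockwise of the ball at first, about 19 when the ring is tight.
- focus_barrel (a joint): Angle of the barrel and focusing lever in the housing, rad: 0 on the mark, positive clockwise seen from above; starts 0.3 to 0.6 short of the mark (negative), stops at -1 and 1.
- lock_ring (a joint): Lock ring's angle relative to the barrel, rad, positive clockwise (tightening): -0.66 to -0.48 at first, 0 where its face meets the housing (drum then 0.34 rad from the ball), beyond that stiff (about 90 N m/rad), felt more than seen. Thread drag 0.4 N m (7.5 N at the knob) exceeds the barrel's 0.2 N m in the housing: turned alone, the ring takes the barrel along. The thread stays tight.
- ir_viewer: Black pistol-shaped infrared viewer lying on the table, 129 x 157 x 54 mm, loose, to be left alone; origin under its centre.
- lens_box_1: White round lens box, 38 x 42 x 19 mm, loose, to be left alone; origin under its centre.
- lens_box_2: Pinkish round lens box, 38 x 42 x 19 mm, loose, to be left alone; origin under its centre.
- clamp_fork: Steel slotted table clamp, 24 x 60 x 8 mm, loose, to be left alone; origin under its centre.
- driver: Ball-end hex driver with a blue handle, 185 mm long, lying, loose, to be left alone; origin under its centre.
Not all that is in view belongs to the job. What is shaped like the collimator but purple is not meant.

How it is judged:
By the outcome, as a careful person would: the job done as asked, in the order asked, and still so for the second after the job is handed in, with the robot touching nothing.
It also fails if it takes over 46 s, if anything falls off the work surface, if the arm or the gripper's body presses on something with over 40 N, if the wrist force passes 120 N, or if a joint passes its speed limit or range.

## Working session

There is one attempt and no reset: what is moved stays moved. The work goes in short steps, each a Python script; the robot and the scene stay as the last script left them, time stands still between calls to the robot, and variables do not carry over. Pictures are saved under pics/ and viewed, about 8 in all and at most 12, crops included, and the job is handed in when it is done.

```bash
ls; mkdir -p pics; python3 - <<'E'
from cell import manip, cams
import cv2,numpy as np
for n in("scene","side"):
    c=cams.capture(n); cv2.imwrite(f"pics/{n}0.png",c["image"]); np.savez(f"{n}0.npz",**c)
    print(n,c["intrinsics"],c["position"],c["orientation"])
s=manip.state();print(s)
E
```

```text
pics
scene [[543.48747175   0.         271.54884775]
 [  0.         543.48747175 209.82628133]
 [  0.           0.           1.        ]] [-0.40741365  0.53926627  0.68649163] [-1.13674527  2.08731732 -1.20789817]
side [[460.09008551   0.         287.50381801]
 [  0.         460.09008551 209.75166844]
 [  0.           0.           1.        ]] [ 0.21431323 -0.9760486   0.82733644] [-2.22362164  0.30725941 -0.15397472]
{'clock': 0.1, 'joint_pos': array([-1.32089909e+00,  2.64671645e-01,  1.60518442e+00,  2.37077788e-06,
        1.27370455e+00, -3.69084626e-02]), 'joint_velocities': array([-0.00126477, -0.00118823, -0.00402105,  0.00210402,  0.001418  ,
       -0.00255618]), 'tau': array([ 1.15068701e-04, -5.03618610e+01, -3.58070004e+01,  7.30099878e-02,
        2.32711353e-02, -4.73516889e-05]), 'tool_pos': array([ 0.19077987, -0.64678599,  0.21434534]), 'tcp_rot': array([ 2.06815242,  0.30070424, -2.06858486]), 'contact_force': array([-0.36277652,  0.93887996,  0.64296671]), 'moment': array([0.00371049, 0.036397  , 0.01231491]), 'gripper_width': 0.0885972471561301}
```

View pics/scene0.png

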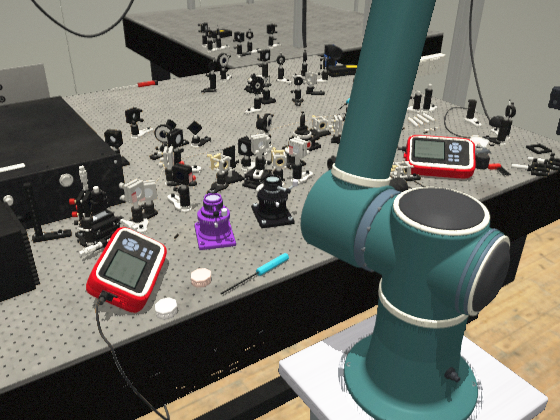

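View pics/side0.png

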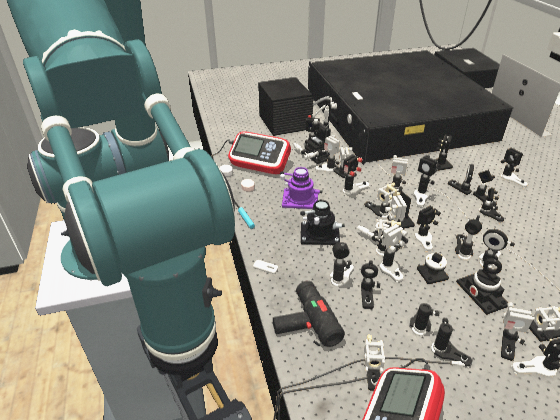

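Black collimator: scene lens top at ~(271,183), side ~(321,206). Purple decoy lies next to it. I'll triangulate, then look from above with the wrist camera.

```bash
cat > h.py <<'E'
import numpy as np, cv2
from scipy.spatial.transform import Rotation as R
from cell import manip, inverse_kinematics, cams, order
def ray(c,uv):
    K=c["intrinsics"]; d=np.array([(uv[0]-K[0,2])/K[0,0],(uv[1]-K[1,2])/K[1,1],1])
    return np.array(c["position"]), R.from_rotvec(c["orientation"]).as_matrix()@d
def onplane(p,d,z): return p+d*(z-p[2])/d[2]
def down(a):
    "tool x down, tool y (jaw) horizontal at world angle a"
    x=np.array([0,0,-1.]);y=np.array([np.cos(a),np.sin(a),0]);return R.from_matrix(np.c_[x,y,np.cross(x,y)]).as_rotvec()
def wrist(name=None):
    s=manip.state(); c=cams.capture("wrist"); 
    T=np.eye(4);T[:3,:3]=R.from_rotvec(s["tcp_rot"]).as_matrix();T[:3,3]=s["tool_pos"]
    c["T"]=T@c["T_tool_cam"]
    if name: cv2.imwrite(f"pics/{name}.png",c["image"]); np.savez(name+".npz",**c)
    return c
def wray(c,uv):
    K=c["intrinsics"];v=np.array([(uv[0]-K[0,2])/K[0,0],(uv[1]-K[1,2])/K[1,1]]);th=np.hypot(*v)
    d=np.r_[v/max(th,1e-9)*np.sin(th),np.cos(th)]
    return c["T"][:3,3],c["T"][:3,:3]@d
def wproj(c,P):
    q=np.linalg.inv(c["T"])@np.r_[P,1];q=q[:3];r=np.hypot(q[0],q[1]);th=np.arctan2(r,q[2])
    K=c["intrinsics"];return K[0,2]+K[0,0]*th*q[0]/r,K[1,2]+K[1,1]*th*q[1]/r
E
python3 - <<'E'
from h import *
a=np.load("scene0.npz");b=np.load("side0.npz")
for uv,c in(((271,183),a),((321,206),b)): print(onplane(*ray(c,uv),.1))
s=manip.state();m=R.from_rotvec(s["tcp_rot"]).as_matrix();print(m.round(2))
w=wrist();print(w["T_tool_cam"].round(3),w["intrinsics"])
p=np.mean([onplane(*ray(a,(271,183)),.1),onplane(*ray(b,(321,206)),.1)],0)
for ang in np.arange(-180,180,30):
    q=inverse_kinematics([p[0],p[1],.3],down(np.radians(ang))); print(ang,None if q is None else q.round(2))
E
```

```text
[ 0.54499385 -0.08391019  0.1       ]
[ 0.55524911 -0.100825    0.1       ]
[[-0.    0.28 -0.96]
 [ 0.   -0.96 -0.28]
 [-1.   -0.   -0.  ]]
[[ 0.001 -0.26   0.966 -0.169]
 [ 1.    -0.001 -0.001  0.001]
 [ 0.002  0.966  0.26  -0.066]
 [ 0.     0.     0.     1.   ]] [[325.1922621    0.         282.45733437]
 [  0.         325.1922621  203.76479549]
 [  0.           0.           1.        ]]
-180 None
-150 [-0.21  0.    1.75 -0.    1.4   2.41]
-120 [-0.21  0.    1.75  0.    1.4   1.88]
-90 [-0.21  0.    1.75 -0.    1.4   1.36]
-60 [-0.21  0.    1.75 -0.    1.4   0.84]
-30 [-0.21  0.    1.75  0.    1.4   0.31]
0 [-0.21  0.    1.75 -0.    1.4  -0.21]
30 [-0.21  0.    1.75  0.    1.4  -0.73]
60 [-0.21  0.    1.75 -0.    1.4  -1.26]
90 [-0.21  0.    1.75  0.    1.4  -1.78]
120 [-0.21  0.    1.75 -0.    1.4  -2.31]
150 None
```

```bash
python3 - <<'E'
from h import *
manip.move_linear([0.1908,-.6468,.26],rate=.3)
manip.move_pose([.55,-.158,.21],down(0))
w=wrist("w1");print(manip.state()["clock"],w["T"].round(3))
print(wproj(w,[.55,-.092,.092]))
E
```

```text
2.675 [[ 1.    -0.003 -0.002  0.549]
 [-0.003 -0.966 -0.259 -0.094]
 [-0.001  0.259 -0.966  0.379]
 [ 0.     0.     0.     1.   ]]
(np.float64(283.3420651274733), np.float64(116.6159433673174))
```

View pics/w1.png

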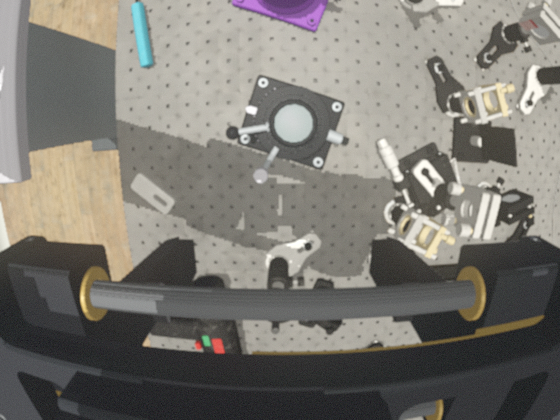

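```bash
python3 - <<'E'
from h import *
im=cv2.imread("pics/w1.png")[60:200,210:365]
cv2.imwrite("pics/w1c.png",cv2.resize(im,None,fx=5,fy=4.28*5/4.28*0.85,interpolation=cv2.INTER_CUBIC)[:600])
E
```

```text
(no output)
```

View pics/w1c.png

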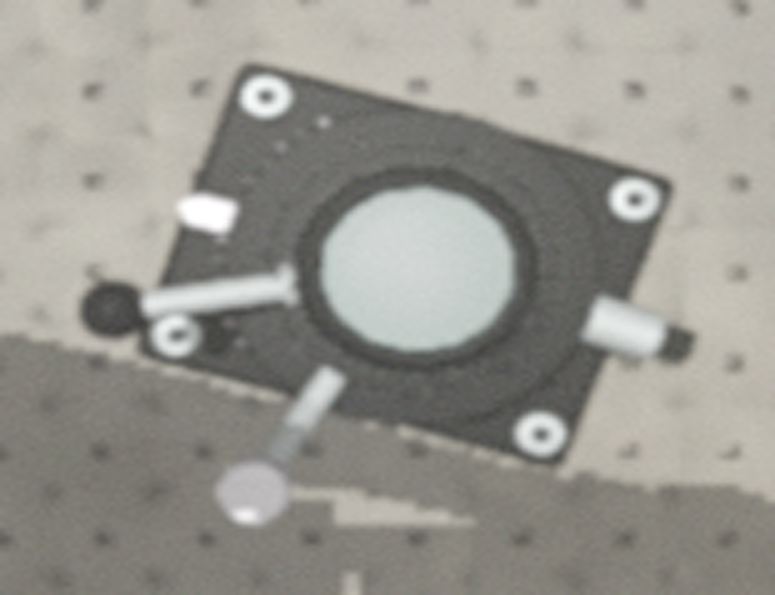

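```bash
python3 - <<'E'
from h import *
w=np.load("w1.npz")
f=lambda u,v,z:onplane(*wray(w,(210+u/5,60+v/4.25)),z)
ax=f(418,268,.104);b=f(112,309,.092);d=f(253,492,.099);t=f(178,212,.055)
scr=[f(*s,.013) for s in((265,96),(635,199),(540,434),(177,335))]
fib=f(688,343,.04)
print("axis",ax,"screwcentre",np.mean(scr,0))
for n,p in(("ball",b),("drum",d),("tab",t),("fib",fib)): v=p-ax;print(n,p.round(4),np.hypot(*v[:2]),np.degrees(np.arctan2(v[1],v[0])))
for i,j in((0,1),(3,2),(0,3),(1,2)):
    v=scr[j]-scr[i];print(np.linalg.norm(v),np.degrees(np.arctan2(v[1],v[0])))
E
```

```text
axis [ 0.55856527 -0.09752309  0.104     ] screwcentre [ 0.55871526 -0.09792035  0.013     ]
ball [ 0.5049 -0.1056  0.092 ] 0.05425530421900267 -171.4343639345146
drum [ 0.5299 -0.1435  0.099 ] 0.05413230417147579 -121.927334430081
tab [ 0.5128 -0.0846  0.055 ] 0.04756952901791407 164.19442777656477
fib [ 0.6177 -0.1162  0.04  ] 0.0620231883299961 -17.505753877681506
0.08688250269035142 -17.999177557890018
0.08639525471619453 -18.118494524490725
0.06653050970267317 -107.80227188626097
0.06671053453318539 -108.22144851381488
```

Measured: axis (0.5586,−0.0977), mark at ≈162°, ball at 188.6° (black, crop 112,309), drum at 238° (crop 253,492), tab tip at crop (178,212). Plan: straddle both knobs, orbit them to the mark, then close in small steps with the ball pad kept fixed.

```bash
cat >> h.py <<'E'
AX=np.array([.5586,-.0977]); RK=.054
def pose(tb,s,z=.076,rin=.003,sh=0.):
    "TCP for ball at tb deg, drum s deg CCW of it; rin: TCP set inward; sh: shift along jaw towards the drum"
    m=np.radians(tb+s/2);u=np.array([np.cos(m),np.sin(m)]);t=np.array([-u[1],u[0]])
    p=AX+u*(RK*np.cos(np.radians(s/2))-rin)+t*sh
    a=m+np.pi/2; a=(a+np.pi)%(2*np.pi)-np.pi
    return np.r_[p,z],down(a)
def width(s): return 2*RK*np.sin(np.radians(s/2))+.013
def sep(w): return np.degrees(2*np.arcsin((w-.013)/2/RK))
def rep(tag=""):
    s=manip.state();m=s["contact_force"];print(tag,"t%.2f w%.4f"%(s["clock"],s["gripper_width"]),"p",s["tool_pos"].round(4),"F",m.round(1));return s
E
python3 - <<'E'
from h import *
p,r=pose(188.6,49.5,z=.15)
manip.move_pose(p,r); manip.set_gripper(.074,force=4); rep()
wrist("w2")
manip.move_linear(pose(188.6,49.5)[0],rate=.1); rep("down")
manip.set_gripper(.050,force=3.5); s=rep("grip"); print("sep",sep(s["gripper_width"]))
w=wrist("w3")
E
```

```text
t4.06 w0.0744 p [ 0.5203 -0.1231  0.1501] F [ 0.4  0.6 -0.2]
down t5.00 w0.0739 p [ 0.5207 -0.1232  0.0765] F [-0.4 -0.3 -0. ]
grip t5.53 w0.0499 p [ 0.5203 -0.1231  0.0762] F [-0.9 -0.1  0.3]
sep 39.92085301032344
```

View pics/w3.png

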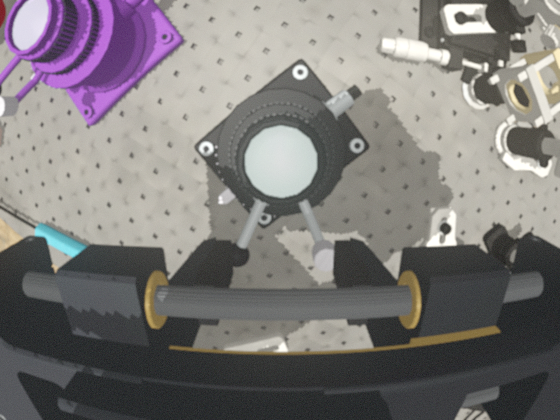

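Picture: ball at (240,255) by the left finger, drum at (323,258) by the right one, lens (281,161). The width reached 50 mm without load, so I'll check whether the knobs moved.

```bash
python3 - <<'E'
from h import *
for n in("w2","w3"):
    w=np.load(n+".npz")
    for P in([.5586,-.0977,.104],[.5049,-.1056,.092],[.5299,-.1435,.099]): print(n,P,np.round(wproj(w,P),1))
w=np.load("w3.npz")
for uv,z in(((240,256),.092),((323,252),.099),((281,161),.104)):
    p=onplane(*wray(w,uv),z);v=p[:2]-AX;print(p.round(4),np.hypot(*v),np.degrees(np.arctan2(v[1],v[0]))%360)
ims=[cv2.resize(cv2.imread(f"pics/{n}.png")[150:300,180:400],None,fx=3,fy=2,interpolation=cv2.INTER_CUBIC) for n in("w2","w3")]
cv2.imwrite("pics/w23.png",np.vstack(ims)[:600])
E
```

```text
w2 [0.5586, -0.0977, 0.104] [281.5 147.3]
w2 [0.5049, -0.1056, 0.092] [250.5 213.4]
w2 [0.5299, -0.1435, 0.099] [313.3 216.1]
w3 [0.5586, -0.0977, 0.104] [281.  162.4]
w3 [0.5049, -0.1056, 0.092] [237.2 254.5]
w3 [0.5299, -0.1435, 0.099] [326.5 260.1]
[ 0.505  -0.1073  0.092 ] 0.054439492633913907 190.12380278616143
[ 0.5325 -0.1394  0.099 ] 0.04921709377894465 238.0043897355375
[ 0.5591 -0.0974  0.104 ] 0.0006175069319603901 33.031013963300715
```

View pics/w23.png

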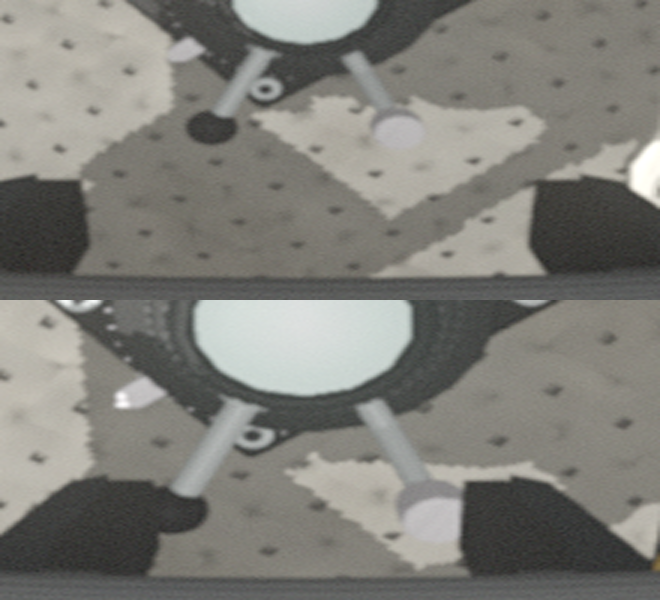

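```bash
python3 - <<'E'
from h import *
w=np.load("w3.npz");z=w["z_map"]
def pt(u,v):
    K=w["intrinsics"];x=np.array([(u-K[0,2])/K[0,0],(v-K[1,2])/K[1,1]]);th=np.hypot(*x)
    d=np.r_[x/th*np.tan(th),1]*z[v,u];return (w["T"]@np.r_[d,1])[:3]
Rt=R.from_rotvec(pose(188.6,49.5)[1]).as_matrix()
m=np.radians(188.6+24.75);u=np.array([np.cos(m),np.sin(m)]);t=np.array([-u[1],u[0]])
for n,(a,b) in dict(ballR=(245,255),ball=(238,255),dr=(322,258),dr2=(328,262),rod=(250,232),rod2=(312,230),lens=(281,161),fl=(225,250),fl2=(230,260),flf=(222,243),fr=(340,250),fr2=(337,262),frf=(350,243),gnd=(281,260)).items():
    P=pt(a,b);v=P[:2]-AX;print(n,P.round(4),"rad %.4f tan %.4f"%(v@u,v@t))
E
```

```text
ballR [ 0.5089 -0.1086  0.0963] rad 0.0475 tan -0.0183
ball [ 0.5077 -0.1054  0.0981] rad 0.0468 tan -0.0216
dr [ 0.5298 -0.1407  0.0995] rad 0.0477 tan 0.0201
dr2 [ 0.5294 -0.1449  0.0988] rad 0.0504 tan 0.0233
rod [ 0.5202 -0.1044  0.0946] rad 0.0358 tan -0.0155
rod2 [ 0.5348 -0.133   0.082 ] rad 0.0393 tan 0.0164
lens [ 0.5591 -0.0974  0.1034] rad -0.0005 tan 0.0000
fl [ 0.5135 -0.0974  0.1134] rad 0.0375 tan -0.0250
fl2 [ 0.507  -0.1026  0.1062] rad 0.0458 tan -0.0243
flf [ 0.5111 -0.0952  0.1031] rad 0.0383 tan -0.0282
fr [ 0.5414 -0.1407  0.1124] rad 0.0380 tan 0.0264
fr2 [ 0.5356 -0.1435  0.1115] rad 0.0444 tan 0.0256
frf [ 0.5447 -0.146   0.1039] rad 0.0381 tan 0.0327
gnd [ 4.787e-01 -1.493e-01 -2.000e-04] rad 0.0951 tan -0.0008
```

```bash
python3 - <<'E'
from h import *
w=np.load("w3.npz");z=w["z_map"]
def pt(u,v):
    K=w["intrinsics"];x=np.array([(u-K[0,2])/K[0,0],(v-K[1,2])/K[1,1]]);th=np.hypot(*x)
    return (w["T"]@np.r_[np.r_[x/th*np.tan(th),1]*z[v,u],1])[:3]
m=np.radians(188.6+24.75);u=np.array([np.cos(m),np.sin(m)]);t=np.array([-u[1],u[0]])
for c in(215,226,340,350):
  for r in range(234,272,4):
    P=pt(c,r);v=P[:2]-AX;print(c,r,"rad %.4f tan %.4f z %.4f"%(v@u,v@t,P[2]))
q=lambda r,tt,z:np.round(wproj(w,np.r_[AX+u*r+t*tt,z]),0)
for zz in(.076,.09,.1,.11): print(zz,q(.037,-.025,zz),q(.037,.025,zz),q(.055,-.025,zz))
E
```

```text
215 234 rad 0.0718 tan -0.0544 z 0.0011
215 238 rad 0.0372 tan -0.0323 z 0.0995
215 242 rad 0.0383 tan -0.0319 z 0.1021
215 246 rad 0.0383 tan -0.0309 z 0.1070
215 250 rad 0.0376 tan -0.0296 z 0.1133
215 254 rad 0.0381 tan -0.0290 z 0.1167
215 258 rad 0.0376 tan -0.0279 z 0.1220
215 262 rad 0.0383 tan -0.0275 z 0.1244
215 266 rad 0.0381 tan -0.0266 z 0.1286
215 270 rad 0.0379 tan -0.0258 z 0.1327
226 234 rad 0.0716 tan -0.0452 z 0.0013
226 238 rad 0.0751 tan -0.0454 z 0.0013
226 242 rad 0.0384 tan -0.0265 z 0.1017
226 246 rad 0.0383 tan -0.0257 z 0.1070
226 250 rad 0.0382 tan -0.0248 z 0.1119
226 254 rad 0.0387 tan -0.0243 z 0.1153
226 258 rad 0.0406 tan -0.0245 z 0.1152
226 262 rad 0.0424 tan -0.0245 z 0.1156
226 266 rad 0.0444 tan -0.0247 z 0.1155
226 270 rad 0.0458 tan -0.0245 z 0.1168
340 234 rad 0.0719 tan 0.0471 z 0.0009
340 238 rad 0.0761 tan 0.0476 z -0.0008
340 242 rad 0.0382 tan 0.0281 z 0.1024
340 246 rad 0.0386 tan 0.0275 z 0.1064
340 250 rad 0.0380 tan 0.0264 z 0.1124
340 254 rad 0.0380 tan 0.0257 z 0.1168
340 258 rad 0.0401 tan 0.0259 z 0.1165
340 262 rad 0.0416 tan 0.0258 z 0.1174
340 266 rad 0.0431 tan 0.0257 z 0.1185
340 270 rad 0.0447 tan 0.0257 z 0.1191
350 234 rad 0.0721 tan 0.0554 z 0.0006
350 238 rad 0.0373 tan 0.0335 z 0.0996
350 242 rad 0.0384 tan 0.0331 z 0.1020
350 246 rad 0.0378 tan 0.0318 z 0.1085
350 250 rad 0.0381 tan 0.0310 z 0.1123
350 254 rad 0.0382 tan 0.0302 z 0.1167
350 258 rad 0.0381 tan 0.0293 z 0.1210
350 262 rad 0.0384 tan 0.0287 z 0.1245
350 266 rad 0.0380 tan 0.0278 z 0.1290
350 270 rad 0.0382 tan 0.0272 z 0.1322
0.076 [236. 223.] [327. 222.] [238. 252.]
0.09 [233. 231.] [330. 231.] [234. 263.]
0.1 [230. 238.] [333. 238.] [232. 271.]
0.11 [226. 246.] [336. 246.] [229. 281.]
```

```bash
cat >> h.py <<'E'
def tipz(w,tcp):
    "lowest z of finger front face seen by the wrist camera, relative to TCP"
    z=w["z_map"];K=w["intrinsics"];v,u=np.mgrid[200:300,100:460];x=(u-K[0,2])/K[0,0];y=(v-K[1,2])/K[1,1];th=np.hypot(x,y)
    d=z[200:300,100:460];k=np.tan(th)/th;P=np.stack([x*k*d,y*k*d,d,np.ones_like(d)],-1)@np.array(w["T_tool_cam"]).T
    ok=(d>0)&(abs(P[...,1])>.012)&(abs(P[...,1])<.06)&(P[...,2]>-.0115)&(P[...,2]<-.0065)&(P[...,0]>-.08)
    return np.percentile(P[...,0][ok],[50,95,99,100]).round(4),ok.sum()
E
python3 - <<'E'
from h import *
for n in("w2","w3"): print(n,tipz(np.load(n+".npz"),0))
manip.move_linear(pose(188.6,49.5,z=.125)[0],rate=.2)
for g in(.074,.032):
    manip.set_gripper(g); w=wrist(); print(g,rep()["gripper_width"],tipz(w,0))
manip.set_gripper(.074)
E
```

```text
w2 (array([-0.0528, -0.0271, -0.0233,  0.0579]), np.int64(3523))
w3 (array([-0.0517, -0.0173, -0.0029,  0.0007]), np.int64(3839))
 t6.56 w0.0739 p [ 0.52   -0.123   0.1248] F [0.4 0.2 0.2]
0.074 0.07386266282420324 (array([-0.052 , -0.0243,  0.0439,  0.0481]), np.int64(3640))
 t7.37 w0.0317 p [ 0.5202 -0.123   0.125 ] F [ 0.3 -0.4 -0.2]
0.032 0.03174107511503838 (array([-0.0516, -0.0243,  0.0441,  0.048 ]), np.int64(3654))
```

```bash
python3 - <<'E'
from h import *
o=[]
for n in("scene","side"):
    c=cams.capture(n); K=c["intrinsics"];M=R.from_rotvec(c["orientation"]).as_matrix().T
    P=np.r_[manip.state()["tool_pos"]]; q=M@(P-c["position"]); u,v=(K@(q/q[2]))[:2];print(n,u,v)
    im=c["image"].copy();cv2.circle(im,(int(u),int(v)),1,(0,255,0),-1)
    x,y=int(u),int(v);o.append(cv2.resize(im[max(0,y-60):y+50,x-55:x+55],(400,400),interpolation=cv2.INTER_CUBIC))
cv2.imwrite("pics/tip.png",np.hstack(o))
E
```

```text
scene 290.9400502340227 173.4747813785591
side 311.07011206009753 205.67149105705545
```

View pics/tip.png

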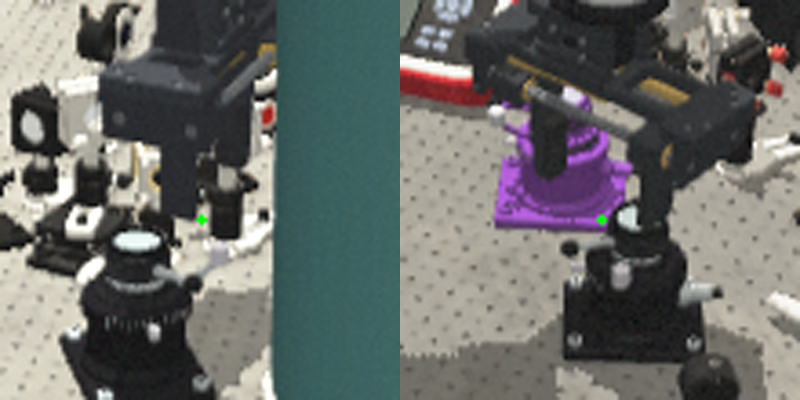

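Tips sit about 23 mm behind the stated TCP (depth and both outside views agree), so the fingers passed above the knobs. I'll go lower, with the TCP at 0.057.

```bash
sed -i 's/z=.076,rin/z=.057,rin/' h.py; python3 - <<'E'
from h import *
manip.move_linear(pose(188.6,49.5,z=.085)[0],rate=.2); rep()
manip.move_linear(pose(188.6,49.5)[0],rate=.08); rep("down")
for g in(.064,.061,.058,.055):
    manip.set_gripper(g,force=3.5); s=rep("grip")
    if s["gripper_width"]>g+.0008: break
print("sep",sep(s["gripper_width"]));wrist("w4")
E
```

```text
t8.57 w0.0743 p [ 0.5189 -0.1227  0.084 ] F [0.5 0.5 0.7]
down t9.07 w0.0739 p [ 0.5197 -0.1229  0.0564] F [0.  0.2 1.2]
grip t9.43 w0.0638 p [ 0.5204 -0.1231  0.0574] F [0.7 0.3 0.1]
grip t9.69 w0.0607 p [ 0.5202 -0.123   0.0571] F [ 0.1 -0.4  0.6]
grip t9.95 w0.0577 p [ 0.5198 -0.1225  0.0569] F [-1.2  1.7  1.2]
grip t10.17 w0.0571 p [ 0.5196 -0.1224  0.0568] F [-1.8  3.1  2.4]
sep 48.21440956896267
```

```bash
python3 - <<'E'
from h import *
manip.set_gripper(.0585)
for tb in(182,175,168.5,162):
    p,r=pose(tb,48.6,sh=-.0005); manip.move_linear(p,rate=.04,rot=r); rep(tb)
manip.dwell(.1);rep()
c=wrist("w5")
im=c["image"][60:290,170:400]; cv2.imwrite("pics/w5c.png",cv2.resize(im,None,fx=2.6,fy=2.6,interpolation=cv2.INTER_CUBIC))
for P in([*(AX),.104],):print(wproj(c,P))
E
```

```text
182 t10.75 w0.0587 p [ 0.5179 -0.1189  0.0573] F [ 1.9 -2.7 -0.5]
175 t11.04 w0.0585 p [ 0.515  -0.1134  0.0573] F [ 0.5 -3.9  0.4]
168.5 t11.32 w0.0585 p [ 0.5132 -0.108   0.0572] F [-1.3 -5.2  1.5]
162 t11.61 w0.0582 p [ 0.5123 -0.1026  0.057 ] F [-2.6 -4.3  2.2]
 t11.71 w0.0582 p [ 0.5124 -0.1025  0.0571] F [-2.4 -5.1  1.9]
(np.float64(280.7623555646265), np.float64(168.9963337349779))
```

View pics/w5c.png

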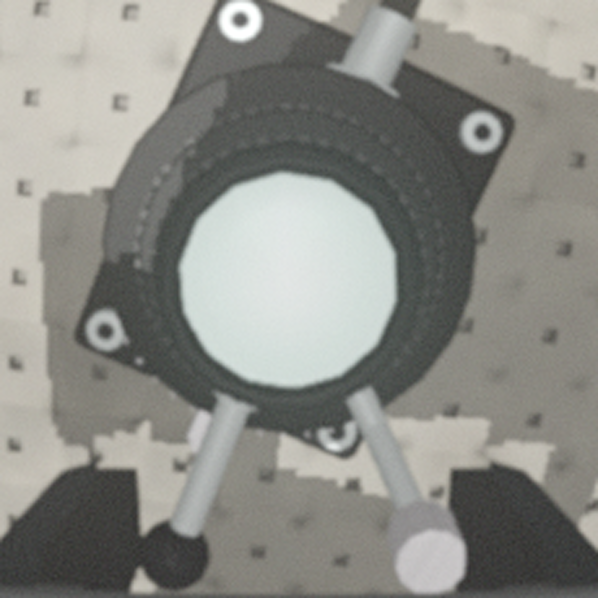

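Ball at crop (175,555), drum top (431,562), tab peeking at (200,430) behind the rod, foot screws (240,20),(482,131),(105,330),(337,432).

```bash
cat > meas.py <<'E'
from h import *
def meas(name,off,sc,ball,drum,scr,lens,tab=None):
    w=np.load(name+".npz"); f=lambda p,z:onplane(*wray(w,(off[0]+p[0]/sc,off[1]+p[1]/sc)),z)[:2]
    S=[f(s,.013) for s in scr]; L=f(lens,.104); A=AX
    ang=lambda v:np.degrees(np.arctan2(v[1],v[0]))%360
    B=f(ball,.092);D=f(drum,.099)
    print("axis lens",L.round(4))
    for i,j in((0,1),(0,2),(2,3),(1,3)):
        if i<len(S) and j<len(S): print("edge",(ang(S[j]-S[i])).round(1),np.linalg.norm(S[j]-S[i]).round(4))
    for c in(A,L): print("ball",np.hypot(*(B-c)).round(4),ang(B-c).round(1),"drum",np.hypot(*(D-c)).round(4),ang(D-c).round(1), "tab",None if tab is None else ang(f(tab,.055)-c).round(1))
E
python3 - <<'E'
from meas import *
meas("w5",(170,60),2.6,(175,555),(431,562),[(240,20),(482,131),(105,330),(337,432)],(288,280),(197,432))
w=np.load("w5.npz")
for a in(160,162,164):print(a,(np.array(wproj(w,[AX[0]+.054*np.cos(np.radians(a)),AX[1]+.054*np.sin(np.radians(a)),.092]))-[170,60])*2.6)
E
```

```text
axis lens [ 0.5591 -0.0976]
edge 252.2 0.0668
edge 161.8 0.087
edge 251.8 0.0672
edge 162.0 0.0875
ball 0.0545 164.4 drum 0.0541 213.1 tab 159.9
ball 0.0549 164.6 drum 0.0545 212.8 tab 160.1
160 [154.2853264  543.97437779]
162 [163.94854921 548.19493482]
164 [173.73855136 552.09655819]
```

```bash
cat >> h.py <<'E'
def rods(w):
    "angles of ball rod and lock rod from the depth map"
    z=w["z_map"].astype(float);K=w["intrinsics"];v,u=np.mgrid[150:300,170:400];x=(u-K[0,2])/K[0,0];y=(v-K[1,2])/K[1,1];th=np.hypot(x,y)+1e-9
    d=z[150:300,170:400];k=np.tan(th)/th;P=np.stack([x*k*d,y*k*d,d,np.ones_like(d)],-1)@np.array(w["T"]).T
    P=P[(d>0)];q=P[:,:2]-AX;r=np.hypot(*q.T);a=np.degrees(np.arctan2(q[:,1],q[:,0]))%360
    m=R.from_matrix(w["T"][:3,:3]).as_matrix(); 
    ok=(r>.031)&(r<.045)&(P[:,2]>.074)&(P[:,2]<.1); 
    a=np.sort(a[ok&(a>130)&(a<250)]); g=np.split(a,np.where(np.diff(a)>4)[0]+1)
    return [(round((x[0]+x[-1])/2,1),round(np.median(x),1),len(x)) for x in g if len(x)>15]
E
python3 - <<'E'
from h import *
print(rods(np.load("w3.npz")),rods(np.load("w5.npz")))
p,r=pose(159.6,48.6,sh=-.0005); manip.move_linear(p,rate=.03,rot=r); manip.dwell(.1);rep()
print(rods(wrist("w6")))
E
```

```text
[(np.float64(188.0), np.float64(187.8), 305), (np.float64(237.5), np.float64(237.9), 291)] [(np.float64(163.6), np.float64(163.6), 376), (np.float64(212.9), np.float64(213.3), 350)]
 t12.11 w0.0585 p [ 0.5123 -0.1007  0.057 ] F [-2.  -4.8  2.5]
[(np.float64(161.5), np.float64(161.3), 373), (np.float64(211.1), np.float64(211.0), 354)]
```

```bash
cat > step.py <<'E'
from h import *
import json,sys
s0,s1,tbc,n=map(float,sys.argv[1:5]); n=int(n); TGT=161.3
manip.set_gripper(width(s0),force=14)
for k,s in enumerate(np.linspace(s0,s1,n+1)):
    p,r=pose(tbc,s+.5); manip.move_linear(p,rate=.03,rot=r)
    if k: manip.set_gripper(width(s))
    if k%2==0 or k==n:
        g=rods(wrist("ws")); b=g[0][1]; st=manip.state()
        print("s%.1f w%.4f(cmd %.4f) t%.1f tbc%.2f"%(s,st["gripper_width"],width(s),st["clock"],tbc),[(float(x[1])) for x in g],st["contact_force"].round(1))
        if abs(b-TGT)>2.5: print("STOP");break
        tbc-=.6*(b-TGT)
E
python3 step.py 48.6 44 159.6 4
```

```text
s48.6 w0.0575(cmd 0.0574) t12.7 tbc159.60 [161.2, 210.8] [-1.5 -4.2  0.4]
s46.3 w0.0560(cmd 0.0555) t13.7 tbc159.66 [160.1, 209.1] [-1.7 -3.9 -0.2]
s44.0 w0.0537(cmd 0.0535) t14.6 tbc160.38 [160.8, 207.4] [-0.1 -3.5  1.1]
```

```bash
python3 step.py 44 33 160.7 10
```

```text
s44.0 w0.0538(cmd 0.0535) t15.2 tbc160.70 [161.1, 207.7] [-0.7 -3.7  1.6]
s41.8 w0.0516(cmd 0.0515) t16.1 tbc160.82 [161.3, 205.6] [-1.1 -5.   2.6]
s39.6 w0.0500(cmd 0.0496) t17.1 tbc160.82 [161.2, 203.4] [-1.8 -4.5  2.4]
s37.4 w0.0478(cmd 0.0476) t18.1 tbc160.88 [161.3, 201.3] [-3.7 -5.   3. ]
s35.2 w0.0460(cmd 0.0457) t19.1 tbc160.88 [161.4, 198.9] [-2.4 -3.8  2.8]
s33.0 w0.0440(cmd 0.0437) t20.1 tbc160.82 [161.4, 196.8] [-4.  -4.7  5.7]
```

```bash
python3 step.py 33 21.4 160.82 10; python3 -c "
from h import *
c=np.load('ws.npz');cv2.imwrite('pics/w7c.png',cv2.resize(c['image'][60:290,170:400],None,fx=2.6,fy=2.6,interpolation=cv2.INTER_CUBIC))"
```

```text
s33.0 w0.0436(cmd 0.0437) t20.6 tbc160.82 [161.4, 196.8] [-5.1 -4.7  3.8]
s30.7 w0.0416(cmd 0.0416) t21.6 tbc160.76 [161.2, 194.2] [-5.  -3.4  2.9]
s28.4 w0.0392(cmd 0.0395) t22.6 tbc160.82 [161.3, 191.9] [-3.5 -4.2  5. ]
s26.0 w0.0377(cmd 0.0373) t23.5 tbc160.82 [161.2, 189.4] [-4.2 -3.3  4.5]
s23.7 w0.0353(cmd 0.0352) t24.5 tbc160.88 [161.2, 187.0] [-4.6 -2.5  6. ]
s21.4 w0.0331(cmd 0.0331) t25.5 tbc160.94 [161.1, 184.7] [-6.2 -2.3  5.8]
```

View pics/w7c.png

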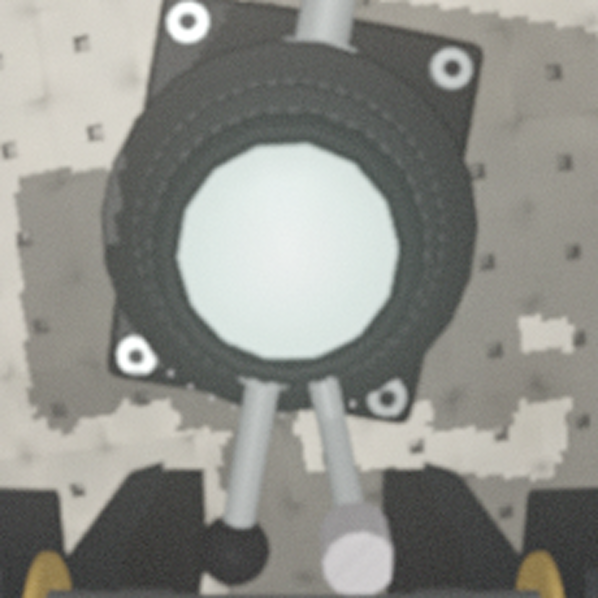

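```bash
python3 -c "
from meas import *
meas('ws',(170,60),2.6,(236,549),(359,562),[(188,21),(452,68),(136,355),(387,399)],(288,250))"
```

```text
axis lens [ 0.5591 -0.0979]
edge 251.9 0.0669
edge 161.8 0.0871
edge 251.5 0.0672
edge 162.0 0.0875
ball 0.0543 162.0 drum 0.0537 184.7 tab None
ball 0.0548 162.0 drum 0.0542 184.5 tab None
```

```bash
python3 step.py 21.4 18.4 160.94 4
```

```text
s21.4 w0.0331(cmd 0.0331) t26.0 tbc160.94 [161.2, 184.6] [-5.5 -2.7  5. ]
s19.9 w0.0319(cmd 0.0317) t27.0 tbc161.00 [161.2, 183.1] [-4.9 -1.9  5.3]
s18.4 w0.0302(cmd 0.0303) t28.0 tbc161.06 [161.2, 181.5] [-4.3 -2.6  5.2]
```

```bash
python3 step.py 18.4 17.2 161.06 2; python3 - <<'E'
from h import *
for f in(16,18,20):
    manip.set_gripper(.022,force=f); manip.dwell(.15); s=rep(f); print(s["moment"].round(2),[float(x[1]) for x in rods(wrist("wp"))])
E
```

```text
s18.4 w0.0304(cmd 0.0303) t28.5 tbc161.06 [161.2, 181.5] [-4.  -1.4  5.9]
s17.2 w0.0292(cmd 0.0291) t29.5 tbc161.12 [161.2, 180.6] [-4.4 -2.2  5.6]
16 t29.86 w0.0289 p [ 0.5077 -0.0881  0.0568] F [-6.2 -2.5  6.8]
[-0.17  0.83 -0.17] [161.3, 180.6]
18 t30.27 w0.0286 p [ 0.5077 -0.0881  0.0568] F [-4.9 -1.9  5.6]
[-0.27  0.81 -0.15] [161.3, 180.5]
20 t30.69 w0.0287 p [ 0.5077 -0.0881  0.0568] F [-5.3 -1.4  5.3]
[-0.18  0.86 -0.19] [161.2, 180.4]
```

```bash
python3 - <<'E'
from h import *
manip.dwell(.3); rep()
manip.set_gripper(.050); rep("open"); print(rods(wrist()))
p=manip.state()["tool_pos"]; manip.move_linear([p[0],p[1],.13],rate=.12)
manip.move_linear([p[0],p[1],.19],rate=.15)
manip.dwell(.15); rep("up"); c=wrist("w8"); print(rods(c))
im=c["image"][60:290,170:400];cv2.imwrite("pics/w8c.png",cv2.resize(im,None,fx=2.6,fy=2.6,interpolation=cv2.INTER_CUBIC))
E
```

```text
t31.04 w0.0284 p [ 0.5077 -0.088   0.0568] F [-5.5 -1.7  4.7]
open t31.54 w0.0499 p [ 0.5091 -0.0888  0.0569] F [ 0.8 -0.5 -0.3]
[(np.float64(161.2), np.float64(161.2), 381), (np.float64(180.4), np.float64(180.5), 360)]
up t33.05 w0.0500 p [ 0.5079 -0.0886  0.1881] F [ 0.1 -0.7 -0.5]
[(np.float64(161.0), np.float64(161.1), 112), (np.float64(180.1), np.float64(180.4), 104)]
```

View pics/w8c.png

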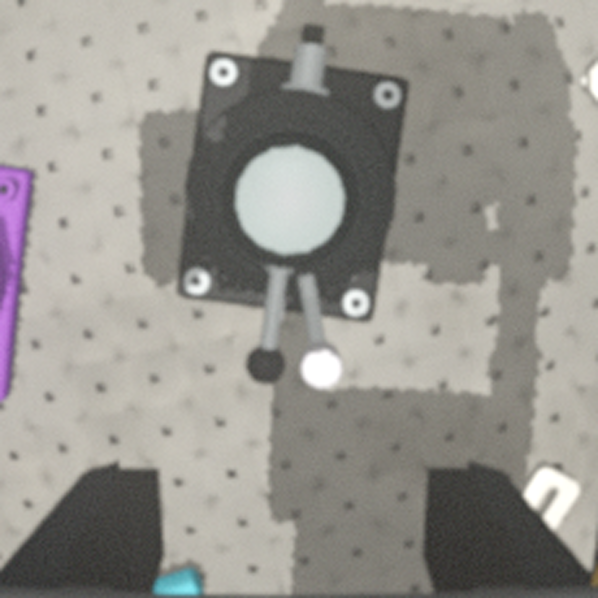

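```bash
python3 - <<'E'
from meas import *
meas('w8',(170,60),2.6,(265,365),(320,367),[(223,72),(388,95),(197,282),(356,303)],(290,200))
order.close_job(); print(manip.state()["clock"])
E
```

```text
axis lens [ 0.5582 -0.0979]
edge 252.0 0.0669
edge 162.2 0.0869
edge 252.2 0.0664
edge 161.9 0.0867
ball 0.055 161.6 drum 0.0541 180.2 tab None
ball 0.0546 161.3 drum 0.0537 180.0 tab None
the job is handed in; nothing more can be done
the job is handed in; nothing more can be done
```

The focusing lever is on its mark, the lock ring is tight against the housing, and I handed the job in with the arm lifted clear. The clock read 33 s at my last reading before that.

**What I did:** I straddled both knobs and swung them together until the ball stood at the index tab. I then closed the jaws about 1 mm at a time, shifting the gripper each step so the ball stayed on its mark. When the ring met the housing, I pinched in steps up to a 20 N setting, released and lifted.

**Last checks:**

| Check | Result |
|---|---|
| Ball angle | 161.3–161.6° from the final picture, 161.8° from depth, against a mark of about 162° |
| Ball to drum | 18.6–19.3°, against about 19° when tight |
| Jaw width at the pinch | Stalled at about 28.6 mm from 16 to 20 N |
| Ball wander once the ball pad was bearing | About 0.3° |
| Change in either lever on release | None beyond 0.1–0.4° of measuring noise |

**What went less well or could not be checked:**
- **Finger height:** The fingertips sit about 23 mm behind the stated TCP. My first grip passed above the knobs without touching them, and I corrected the height.
- **Early wander:** At the start of the ring closing, before the ball pad was bearing, the ball went about 1.2° past the mark. I brought it back before the ring had turned more than about 3°.
- **Pinch force:** 20 N is the gripper setting. The force on each knob was not measured separately. The arm's sideways force was only about 2 N, so the two sides should be close to equal.
- **Loose items:** I did not compare their positions before and after. No unexpected force showed on the way in or out.

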